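# Rebuild the bin's ratchet on its shaft

### The arm

A 6-joint arm with a two-finger parallel gripper is mounted at the origin on the work surface. World frame = base frame: x ahead of the robot, y to its left, z up, the work surface at z = 0. Lengths are in m, angles in rad, forces in N, time in s.
With the tool pointing down it reaches from about 0.375 to 0.9 m from the base axis. Payload 3.1 kg.
Tool frame: the origin (TCP) lies between the finger pads; the fingertips stand 22 mm ahead of it and the grasp point (between the pads) lies 3 mm ahead of it; z points along the fingers, y is the line along which they close (so a half turn about z gives the same grasp; the last joint's range is limited). The gripper opens to 87 mm and grips with 3 to 60 N. Pads are 19 mm wide; open, the fingers measure 117 mm over their backs; the gripper's body (75 mm by 190 mm) begins 51 mm behind the grasp point.
Start: joints at [-1.403, 0.527, 1.433, -0, 1.181, -0.178], TCP at [0.212, -0.588, 0.245] pointing down, gripper open.
Joint ranges: [-3.08, 3.08], [-0.75, 2.2], [0.22, 2.44], [-1.43, 4.57], [0, 2.65], [-2.85, 2.85]. Speed limits (rad/s): [2.79, 2.79, 3.14, 3.14, 3.14, 3.14].

### API

Orientations are given as a unit quaternion [x, y, z, w].
In Python, from rig import get_obs, camera, get_calibration, hand_in, cut_out gives the robot as it stands.
- The arm moves only by the shell command python3 -m inch 'ROWS' [OPENING] [FORCE]. ROWS is JSON, one flat list of numbers, 6 for each row, row after row: the shift along the tool's x, y, z scaled (see below), then the turn, a rotation vector about the tool's x, y, z scaled (see below). A call has 1 to 20 rows; each row is the pose to reach, as a shift and turn from the pose commanded when the call began, along the tool's axes at that moment; what a row does not reach only later rows make up. The controller multiplies each number of a shift by 0.08 m and each number of a turn by 90 degrees. A row lasts 1/12 s, in which the tool goes at most 41.7 mm and 7.16 degrees, less where a joint would pass 70% of its speed; a pose out of reach is approached as far as the arm can. A call with a number of a shift or a turn outside -1 to 1 is refused whole. A call with a gripper value outside its range is refused whole. OPENING is the finger opening in mm, from 0 to 87, set as the call begins (- or left out, the last holds). The fingers move at their own pace and stop on an object; FORCE is the grip in N (left out, the last holds). Time passes only in rows, so rows that repeat a pose let the fingers close. It gives the time, the measured TCP pose, the force, the opening and the grip force at its end, in the units of the state.
- get_obs(): the state, without advancing time (a new reading comes with each control period).
- camera(name): name is "side" or "top" or "wrist"; returns the picture (480x640x3 uint8, red, green, blue); there is no depth.
- get_calibration(name): a dict with "vertical_fov" (degrees; the focal length in pixels is half the picture's height over the tangent of half this angle, whatever the lens; pixels are square), "cx", "cy" (the principal point, pixels), "T" (4x4, takes a point from camera to world coordinates). Camera axes: x right, y down, z forward; pixel columns grow to the right and rows downward; lengths in m; the calibration is good to about 2 mm. The wrist camera is an equidistant fisheye: a pixel r from the principal point sees the ray r / f radians off the axis. A picture is of the moment at which its call begins: read the wrist's pose just before it. get_calibration takes no time and is no camera call; for the wrist camera it gives the pose at the moment of the call.
- hand_in(): hands the job in; it is judged then, once.
Trained networks look in the newest picture that a camera, given by its name, has taken for a name from the list of things; names that differ only in an ending like _2 or _b are one class to them, and where a whole thing is asked for, a point or a joint stands for the part that bears it (a point fixed in the world has none). Each returns a list of dicts, best first, with "conf" (0 to 1); they miss things now and then, are a little off and sometimes report something else, mostly with a low value. They report only what shows in the picture. A call takes as long as a camera call. They do not tell look-alikes from the thing itself.
- cut_out(camera, thing): "region" (480x640 bool, what is visible of it) and "bbox" ([left, top, right, bottom] in pixels, round what is visible of it).
The state is a dict: "time": time; "q": joint angles; "joint_velocities": joint speeds; "joint_torque": joint torques, N m; "position": TCP position; "tool_rot": TCP orientation; "ft_force": force on the tool from outside, world axes, zero at the start; "moment": the same for the moment, N m; "grip_width": finger opening in m; "grip_force": force on a finger pad.
Only numpy, scipy, OpenCV 4.12 (cv2) and the standard library are available. Lean on these libraries where they do the work, as an engineer would, in place of code of your own. Each camera call takes 0.05 s, during which the arm holds its last target. There are 200 camera calls.

### The job

Put the bin's tilting ratchet back together: on the upright shaft of the square plate, first the plain broad ring, then the toothed ratchet wheel with its hub upward, then the closed cap over the shaft's end; and slip the tall plain sleeve over the thinner pin of the round foot, at whatever point you like. Each part must sit fully down on what is beneath it, and all must be let go. Leave the green jar and the brass grease block where they stand.

Things in the scene. Friction and masses are not known exactly. Their poses are not given: they have to be found in the camera images.
- shaft: Target, bolted down: square black iron plate 80 x 80 x 12 mm with an upright round steel shaft at its centre, 18 mm in diameter, standing 56 mm above the plate's top (its end 68 mm above the stone), end chamfered 3 mm. Origin: centre of the plate's underside on the stone; z up along the shaft, x and y along the plate's edges. Parts seat on the plate's top, 12 mm above the origin.
- pin: Target, bolted down: round black iron foot 74 mm in diameter, 12 mm high, with an upright round steel pin at its centre, 12 mm in diameter, standing 40 mm above the foot's top (its end 52 mm above the stone), end chamfered 3 mm. Origin: centre of the foot's underside on the stone; z up along the pin. The sleeve seats on the foot's top, 12 mm above the origin.
- ring: Loose plain broad flat steel ring: 64 mm outer diameter, through bore 24 mm, 22 mm high, about 0.4 kg, lying flat on the stone; grip it across its outside. The origin is the centre of its underside, z is its axis, up.
- ratchet: Loose rusted steel ratchet wheel lying flat, hub up: toothed disc about 72 mm across the teeth, 8 mm thick, and on it a round hub 36 mm in diameter and 14 mm high (22 mm high in all); through bore 24 mm; about 0.25 kg. Grip it across the hub, with the fingertips above the disc. The origin is the centre of its underside, z is its axis, up.
- cap: Loose steel cap standing with its opening down: a round 40 mm in diameter, 30 mm high, closed slightly domed top (the outermost 6 mm of height are dome), blind bore below 24 mm in diameter and 16 mm deep; about 0.2 kg. The origin is the centre of its underside, z is its axis, up.
- sleeve: Loose plain steel sleeve (tube) standing upright: 34 mm outer diameter, through bore 18 mm, 34 mm high, about 0.17 kg. The origin is the centre of its underside, z is its axis, up.
- jar: Bystander, loose: closed green glass jar, 68 mm in diameter, 95 mm high, to the right of the work. Origin: centre of its underside.
- grease_block: Bystander, loose: brass grease nipple block 60 x 50 x 30 mm with two nipples on top (47 mm high in all), to the right of the work. Origin: centre of its underside.
Things that resemble listed ones, but are neither listed nor needed, are in the scene too. What is shaped like the pin but red is not meant.

How it is judged:
On the way, in this order (a step that is already met when the one before it is completed fails the run):
1. the plain ring is down on the square plate (horizontal distance between ring and shaft below 0.008 m and z of ring in the frame of shaft between 0.007 and 0.016 m and angle between ring's own z axis and vertical below 0.1 rad), for 0.2 s.
2. the ratchet wheel is down on the ring, hub up (horizontal distance between ratchet and shaft below 0.008 m and z of ratchet in the frame of shaft between 0.029 and 0.038 m and angle between ratchet's own z axis and vertical below 0.1 rad), for 0.2 s.
3. the cap sits on the ratchet hub over the shaft's end (horizontal distance between cap and shaft below 0.008 m and z of cap in the frame of shaft between 0.051 and 0.06 m and angle between cap's own z axis and vertical below 0.1 rad), for 0.2 s.
At the end, for the whole second after the job is handed in: Ring on the square plate, ratchet (hub up) on the ring, cap on the hub; sleeve on the round foot about its pin. Each within 8 mm of its axis, at seated height (at most 4 mm high or 5 mm low), upright within 0.1 rad, let go and at rest (all of step 1 and all of step 2 and all of step 3 and linear speed of each of ring, ratchet, cap, sleeve below 0.02 m/s and horizontal distance between sleeve and pin below 0.008 m and z of sleeve in the frame of pin between 0.007 and 0.016 m and angle between sleeve's own z axis and vertical below 0.1 rad); the robot touches nothing.
It fails at once if the green jar is shifted by more than 30 mm or tipped (distance of jar from where it was at the start of the episode above 0.03 m or angle between jar's own z axis and vertical above 0.3 rad).
It fails at once if the grease block is shifted by more than 30 mm or tipped (distance of grease_block from where it was at the start of the episode above 0.03 m or angle between grease_block's own z axis and vertical above 0.3 rad).
It also fails if it takes over 112 s, if anything falls off the work surface, if the arm or the gripper's body presses on something with over 40 N, if the wrist force passes 120 N, or if a joint passes its speed limit or range.

## Working session

There is one attempt and no reset: what is moved stays moved. The work goes in short steps, Python scripts to look and compute and a shell command to move; the robot and the scene stay as the last step left them, time stands still between calls to the robot, and variables do not carry over. Pictures are saved under pics/ and viewed, at most 14 in all, crops included, and the job is handed in when it is done.

```bash
mkdir -p pics; ls
python3 - <<'E'
from rig import *
import cv2,numpy as np
for n in ("top","side"):
    im=camera(n); cv2.imwrite(f"pics/{n}0.png",im[:,:,::-1])
    c=get_calibration(n); print(n,c)
    for t in "shaft pin ring ratchet cap sleeve jar grease_block".split():
        print(t,[(round(d["conf"],2),d["bbox"],[round(v,1) for v in np.argwhere(d["region"]).mean(0)[::-1]]) for d in cut_out(n,t)])
o=get_obs();print(o)
E
```

```text
pics
top {'vertical_fov': 51.32496208086786, 'cx': 314.9376772902208, 'cy': 232.3118557876298, 'T': array([[-0.00398897, -0.99630692,  0.08577065,  0.50266057],
       [-0.99998412,  0.00363287, -0.00430755, -0.08295799],
       [ 0.00398005, -0.08578647, -0.9963056 ,  1.17364447],
       [ 0.        ,  0.        ,  0.        ,  1.        ]])}
shaft [(0.64, [256.0, 258.4, 304.6, 304.1], [np.float64(283.0), np.float64(280.9)])]
pin [(0.94, [348.4, 206.4, 379.4, 233.9], [np.float64(362.7), np.float64(218.2)]), (0.73, [356.6, 148.3, 387.1, 180.9], [np.float64(370.9), np.float64(164.1)])]
ring [(0.97, [256.1, 209.1, 286.0, 234.4], [np.float64(271.7), np.float64(223.8)]), (0.4, [162.8, 282.1, 193.2, 313.4], [np.float64(178.0), np.float64(297.4)])]
ratchet [(0.97, [164.9, 286.0, 194.5, 315.1], [np.float64(177.6), np.float64(297.3)])]
cap [(0.78, [187.8, 220.2, 206.1, 237.8], [np.float64(198.6), np.float64(229.9)])]
sleeve [(0.59, [369.0, 280.6, 383.4, 297.3], [np.float64(374.3), np.float64(288.1)])]
jar [(0.85, [428.4, 187.9, 465.5, 219.6], [np.float64(446.3), np.float64(202.0)])]
grease_b
[... 1427 characters left out ...]
e': 0.9, 'q': array([-1.40353663e+00,  5.27461987e-01,  1.43270891e+00, -4.13475289e-06,
        1.18140283e+00, -1.78475289e-01]), 'joint_velocities': array([-0.00111004, -0.00052508, -0.00035443,  0.00094006,  0.00067858,
       -0.00218697]), 'joint_torque': array([-1.23517275e-03, -4.40002728e+01, -1.76988548e+01,  6.32312126e-02,
        5.03957563e-02, -2.84395662e-05]), 'position': array([ 0.21184179, -0.58797462,  0.24456893]), 'tool_rot': array([ 9.85095451e-01,  1.72008579e-01, -1.96564941e-06,  9.45109026e-06]), 'ft_force': array([ 0.15557466, -0.15384303,  0.10129423]), 'moment': array([-0.06343055,  0.0296603 ,  0.04064967]), 'grip_force': 0.0, 'grip_width': 0.08713001252494797}
```

View pics/top0.png

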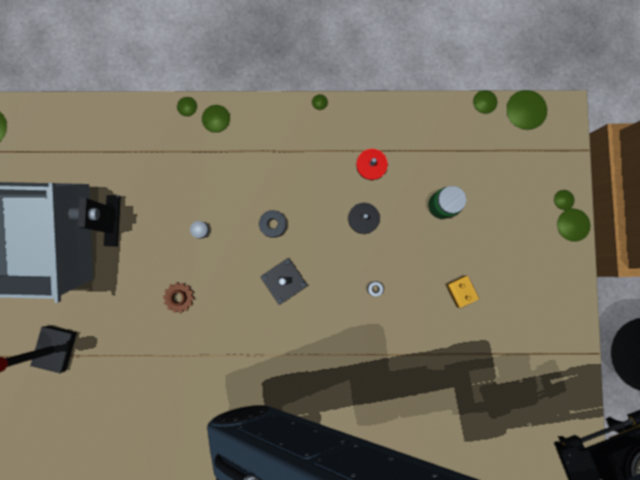

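View pics/side0.png

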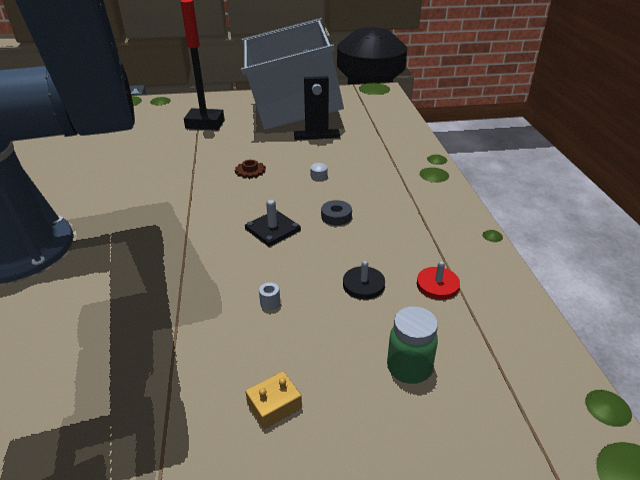

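The top picture shows the square plate at (284,281), ring (272,223), ratchet (179,297), cap (200,230), sleeve (376,289) and black foot (364,218). The red decoy is at (372,164), the jar at (448,202) and the block at (463,292). The side picture agrees with this. Next I fit the positions from the boxes of both cameras.

```bash
cat > h.py <<'E'
from rig import *
import cv2,numpy as np
from scipy.optimize import least_squares
from scipy.spatial.transform import Rotation as Rn
M=dict(ring=[(.032,0,.022)],ratchet=[(.036,0,.008),(.018,.008,.022)],cap=[(.020,0,.024),(.012,.03,.03)],sleeve=[(.017,0,.034)],
 pin=[(.037,0,.012),(.006,.012,.049)],shaft=[(.009,.012,.065)],jar=[(.034,0,.095)],grease_block=[(.035,0,.03)])
def project(c,P):
    T=c["T"];p=(P-T[:3,3])@T[:3,:3]; f=240/np.tan(np.radians(c["vertical_fov"])/2)
    if c.get("fish"):
        r=np.hypot(p[:,0],p[:,1]);a=np.arctan2(r,p[:,2]);k=f*a/np.maximum(r,1e-9)
        return np.c_[c["cx"]+k*p[:,0],c["cy"]+k*p[:,1]]
    return np.c_[c["cx"]+f*p[:,0]/p[:,2],c["cy"]+f*p[:,1]/p[:,2]]
def cal(n): return dict(get_calibration(n),fish=n=="wrist")
A=np.linspace(0,2*np.pi,48,endpoint=False)
def pts(t,x,y,z=0):
    if t=="shaft":
        return None
    return np.vstack([np.c_[x+r*np.cos(A),y+r*np.sin(A),0*A+z+h] for r,a,b in M[t] for h in (a,b)])
def pb(c,t,v,z=0):
    if t=="shaft":
        s=v[2]+np.arange(4)*np.pi/2; d=.04*2**.5
        P=np.vstack([np.c_[v[0]+d*np.cos(s),v[1]+d*np.sin(s),0*s+h] for h in (0,.012)]+[np.c_[v[0]+r*np.cos(A),v[1]+r*np.sin(A),0*A+h] for r,h in ((.009,.065),(.006,.068))])
    else: P=pts(t,v[0],v[1],z)
    u=project(c,P);return np.r_[u.min(0),u.max(0)]
def fit(t,obs,x0,z=0):
    "obs: list of (cal,bbox)"
    n=3 if t=="shaft" else 2
    s=least_squares(lambda v:np.concatenate([pb(c,t,v,z)-b for c,b in obs]),np.r_[x0,0.9][:n],loss="soft_l1",x_scale=.01,diff_step=1e-4)
    return s.x,s.fun
def mbb(d):
    q=np.argwhere(d["region"]); a=np.percentile(q,[0,100],axis=0)[:,::-1]; return np.r_[a[0],a[1]+1.]
E
cat > m.py <<'E'
from h import *
for n in ("top","side"): camera(n)
pick={"pin":(0,1)}
for t in M:
    o=[]
    for i,n in enumerate(("top","side")):
        D=cut_out(n,t)
        if not D: print(t,n,"missing"); continue
        if t=="pin": D=sorted(D,key=lambda d:d["bbox"][0]);d=D[0]
        else: d=D[0]
        o.append((cal(n),(np.array(d["bbox"])+mbb(d))/2))
    for sub in (o,o[:1],o[1:]):
        if sub:
            v,r=fit(t,sub,[.5,-.08]); print(t,np.round(v,4),np.round(r,1))
E
python3 m.py
```

```text
ring [0.6242 0.0105] [ 0.8 -1.1  0.3  0.7 -1.4 -1.6  0.7 -0.8]
ring [0.6238 0.0118] [ 0.3 -0.9 -0.3  0.9]
ring [0.6242 0.0063] [-1.1 -0.6  1.1  0.4]
ratchet [0.453  0.2263] [-0.4 -2.   2.7  0.1 -0.2 -0.6 -1.2 -0.8]
ratchet [0.4509 0.2289] [-1.5 -1.1  1.6  1. ]
ratchet [0.4545 0.2228] [ 0.5  0.1 -0.5 -0. ]
cap [0.6098 0.1811] [ 0.3 -0.5  1.6 -1.1 -0.6 -3.4 -1.4 -3.3]
cap [0.608  0.1833] [-0.7  0.3  0.7 -0.3]
cap [0.6099 0.1654] [ 0.3 -0.2 -0.3  0.2]
sleeve [ 0.4716 -0.2276] [ 0.6  0.2  1.2 -0.9 -1.3 -2.7  0.4 -0.5]
sleeve [ 0.4708 -0.2255] [-0.3  0.6  0.3 -0.5]
sleeve [ 0.4721 -0.2312] [-0.8 -1.3  0.9  1. ]
pin [ 0.6352 -0.2056] [ 1.1 -2.2  0.1  0.1 -0.2  0.1 -0.6 -1. ]
pin [ 0.6327 -0.2042] [ 0.5 -1.2 -0.5  1.2]
pin [ 0.6356 -0.207 ] [ 0.2  0.6 -0.2 -0.5]
shaft [ 0.4882 -0.0178  1.0633] [  4.1   0.6   0.3  -0.3 -12.  -83.7  17.5 -63.2]
shaft [ 0.4886 -0.0128  1.173 ] [ 0.7 -0.7 -0.7  0.7]
shaft [ 0.4903 -0.2049  0.6717] [ -3.5 -22.7  23.1   1.3]
jar [ 0.6646 -0.387 ] [-0.8  0.1  1.5  0.2 -1.3 -3.7  2.6  0.5]
jar [ 0.665  -0.3859] [-1.3 -0.1  1.   0.1]
jar [ 0.6629 -0.3877] [-2.3 -3.2  1.6  1. ]
grease_block [ 0.4631 -0.4275] [-0.2  1.7  1.2 -2.   1.7  0.8 -4.  -1.5]
grease_block [ 0.4626 -0.4263] [-0.7  2.   0.6 -1.7]
grease_block [ 0.464  -0.4288] [ 2.4  1.5 -3.3 -0.8]
```

```bash
python3 -m inch '[1,-1,0,0,0,0.22,1,-1,0,0,0,0.22,1,-1,0,0,0,0.22,1,-1,0,0,0,0.22]' 87 30
python3 -m inch '[0.65,-0.89,0,0,0,0,0.65,-0.89,0,0,0,0,0.65,-0.89,0,0,0,0]'
python3 -m inch '[0.65,-0.89,0,0,0,0,0.65,-0.89,0,0,0,0,0.65,-0.89,0,0,0,0]'
python3 -m inch '[0.65,-0.89,0,0,0,0,0.65,-0.89,0,0,0,0,0.65,-0.89,0,0,0,0]'
python3 -m inch '[0.65,-0.89,0,0,0,0,0.65,-0.89,0,0,0,0,0.65,-0.89,0,0,0,0]'
python3 -m inch '[0.65,-0.89,0,0,0,0,0.65,-0.89,0,0,0,0,0.65,-0.89,0,0,0,0,0.65,-0.89,0,0,0,0,0.65,-0.89,0,0,0,0]'
cat > w.py <<'E'
import sys
from h import *
o=get_obs();c=cal("wrist");im=camera("wrist")
if len(sys.argv)>2: cv2.imwrite(f"pics/{sys.argv[2]}.png",im[:,:,::-1])
print(round(o["time"],2),np.round(o["position"],4),np.round(Rn.from_quat(o["tool_rot"]).as_matrix(),4).tolist(),np.round(o["ft_force"],1))
for t in sys.argv[1].split(","):
    for d in cut_out("wrist",t)[:2]:
        b=(np.array(d["bbox"])+mbb(d))/2
        v,r=fit(t,[(c,b)],o["position"][:2]); print(t,round(d["conf"],2),np.round(b),np.round(v,4),np.round(r,1))
E
python3 w.py ring,shaft,pin,sleeve,cap w0
```

```text
time: 2.13
position: [0.2616, -0.4789, 0.2441]
tool_rot: [1.0, 0.001, -0.0, -0.004]
ft_force: [0.1, 0.1, -0.5]
grip_width: 0.0871
grip_force: 0.0
time: 2.38
position: [0.314, -0.4091, 0.2444]
tool_rot: [1.0, 0.002, 0.0, -0.002]
ft_force: [-0.8, 0.3, -0.2]
grip_width: 0.0871
grip_force: 0.0
time: 2.63
position: [0.366, -0.3385, 0.2445]
tool_rot: [1.0, 0.003, 0.0, -0.002]
ft_force: [-0.8, -0.4, 0.5]
grip_width: 0.087
grip_force: 0.0
time: 2.88
position: [0.4182, -0.268, 0.2447]
tool_rot: [1.0, 0.003, 0.001, -0.001]
ft_force: [-0.5, 0.6, -0.6]
grip_width: 0.087
grip_force: 0.0
time: 3.13
position: [0.4706, -0.1973, 0.2448]
tool_rot: [1.0, 0.003, 0.001, -0.001]
ft_force: [0.2, -0.5, 1.1]
grip_width: 0.0871
grip_force: 0.0
time: 3.55
position: [0.5198, -0.1304, 0.2444]
tool_rot: [1.0, 0.001, -0.0, 0.0]
ft_force: [-0.5, -1.6, 0.9]
grip_width: 0.0869
grip_force: 0.0
3.55 [ 0.5198 -0.1304  0.2444] [[1.0, 0.0017, -0.0005], [0.0017, -1.0, -0.0009], [-0.0005, 0.0009, -1.0]] [-0.5 -1.6  0.9]
ring 0.97 [158.  92. 221. 152.] [0.6222 0.0107] [-0.4 -1.   0.3  1. ]
ring 0.54 [ 44. 133.  81. 166.] [0.6031 0.1927] [-10.3  -5.    1.2  15.3]
shaft 0.95 [171. 194. 269. 285.] [ 0.4946 -0.0167  1.0996] [ 1.7 -1.  -1.5  1.1]
pin 0.67 [362.  70. 430. 140.] [ 0.6374 -0.2027] [-2.1 -0.4  3.1  0.4]
pin 0.59 [377.   1. 450.  26.] [ 0.7622 -0.223 ] [  1.4 -35.9  -1.6   2.4]
sleeve 0.58 [398. 248. 434. 284.] [ 0.4718 -0.225 ] [-1.3 -2.2  1.3  2.3]
cap 0.71 [ 46. 132.  80. 166.] [0.6091 0.1816] [-0.8  0.3  0.7 -0.3]
```

View pics/w0.png

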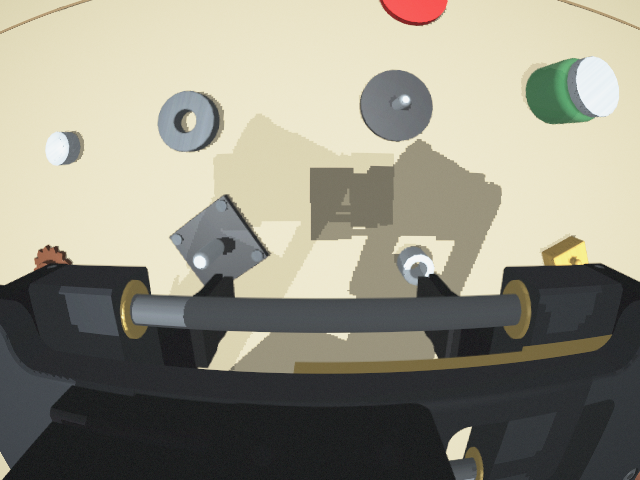

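Wrist view: ring at (188,121), plate centre at about (220,240) with the shaft tip at (200,262), foot at (396,104), sleeve at (416,266). I move back a little to see the shaft closer to the image centre.

```bash
python3 -m inch '[-0.5,-0.72,0,0,0,0,-0.5,-0.72,0,0,0,0]'
python3 -m inch '[-0.5,-0.72,0,0,0,0,-0.5,-0.72,0,0,0,0,-0.5,-0.72,0,0,0,0,-0.5,-0.72,0,0,0,0]' >/dev/null
python3 w.py ring,shaft w1
python3 - <<'E'
import cv2
im=cv2.imread("pics/w1.png")[0:280,200:480];cv2.imwrite("pics/w1c.png",cv2.resize(im,None,fx=2,fy=2))
E
```

```text
time: 4.02
position: [0.4786, -0.072, 0.2442]
tool_rot: [1.0, -0.001, -0.001, -0.001]
ft_force: [-1.0, 0.4, -0.5]
grip_width: 0.0873
grip_force: 0.0
4.35 [ 0.439  -0.0138  0.2448] [[1.0, 0.0017, 0.0003], [0.0017, -1.0, -0.0003], [0.0003, 0.0003, -1.0]] [-0.5 -0.1  0.4]
ring 0.92 [268.  10. 333.  71.] [0.623  0.0113] [-0.1 -1.8  0.1  1.5]
ring 0.23 [615. 179. 640. 234.] [ 0.4649 -0.4218] [-2.5  2.8 12.6 -2.5]
shaft 0.97 [272. 114. 380. 223.] [ 0.4897 -0.0141  1.3153] [-0.1  0.1  0.1 -0.1]
```

View pics/w1c.png

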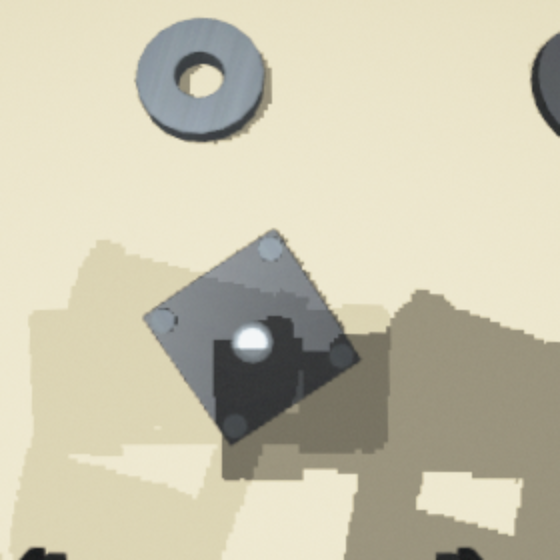

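```bash
python3 -m inch '[0.77,-0.1,0,0,0,0,0.77,-0.1,0,0,0,0]' >/dev/null
python3 -m inch '[0.77,-0.1,0,0,0,0,0.77,-0.1,0,0,0,0]' >/dev/null
python3 -m inch '[0.76,-0.1,0.9,0,0,0,0.76,-0.1,0.9,0,0,0,0.76,-0.1,0.9,0,0,0]' >/dev/null
python3 -m inch '[0,0,0.92,0,0,0,0,0,0.92,0,0,0,0,0,0.92,0,0,0,0,0,0.92,0,0,0]'
python3 -m inch '[0,0,0.5,0,0,0,0,0,0.91,0,0,0,0,0,0.91,0,0,0,0,0,0.91,0,0,0]'
python3 -m inch '[0,0,0,0,0,0,0,0,0,0,0,0,0,0,0,0,0,0,0,0,0,0,0,0,0,0,0,0,0,0,0,0,0,0,0,0]' 50 40
```

```text
time: 5.42
position: [0.6228, 0.009, 0.0975]
tool_rot: [1.0, -0.0, -0.002, -0.0]
ft_force: [1.1, -0.4, 0.3]
grip_width: 0.0873
grip_force: 0.0
time: 5.75
position: [0.6248, 0.0091, 0.0276]
tool_rot: [1.0, -0.0, 0.0, 0.0]
ft_force: [-0.1, 0.1, 1.0]
grip_width: 0.0875
grip_force: 0.0
time: 6.25
position: [0.6247, 0.0102, 0.028]
tool_rot: [1.0, -0.0, 0.001, -0.0]
ft_force: [-0.7, 2.0, 6.7]
grip_width: 0.0639
grip_force: 40.0
```

```bash
python3 -m inch '[0,0,-0.56,0,0,0,0,0,-0.56,0,0,0]' >/dev/null
python3 -m inch '[0,0,-0.56,0,0,0,0,0,-0.56,0,0,0]' 
python3 -m inch '[-0.84,0.15,0,0,0,0,-0.84,0.15,0,0,0,0,-0.84,0.15,0,0,0,0]' >/dev/null
python3 -m inch '[-0.83,0.15,0,0,0,0,-0.83,0.15,0,0,0,0,-0.83,0.15,0,0,0,0,-0.83,0.15,0,0,0,0,-0.83,0.15,0,0,0,0]'
python3 - <<'E'
from h import *
o=get_obs();print(o["position"],o["ft_force"])
for n in ("side","wrist","top"):
    im=camera(n); cv2.imwrite(f"pics/r_{n}.png",im[:,:,::-1])
    for d in cut_out(n,"ring")[:1]: 
        c=cal(n); print(n,d["conf"],np.round(d["bbox"]),fit("ring",[(c,np.array(d["bbox"]))],o["position"][:2],o["position"][2]-.028))
a=cv2.imread("pics/r_side.png")[130:270,190:370];cv2.imwrite("pics/r_sc.png",cv2.resize(a,None,fx=4,fy=4))
E
```

```text
time: 6.58
position: [0.6263, 0.0094, 0.1196]
tool_rot: [1.0, 0.0, 0.003, 0.001]
ft_force: [1.9, -0.4, -3.7]
grip_width: 0.0638
grip_force: 40.0
time: 7.25
position: [0.4913, -0.0147, 0.1158]
tool_rot: [1.0, -0.0, 0.001, 0.0]
ft_force: [0.4, 0.3, -4.8]
grip_width: 0.0634
grip_force: 40.0
[ 0.49133737 -0.01470417  0.11575667] [ 0.40405548  0.27030978 -4.80194745]
side 0.84 [251. 181. 288. 202.] (array([ 0.48957761, -0.0253326 ]), array([ 0.68855492, -4.74113491, -0.7076675 ,  2.38904084]))
wrist 0.58 [254. 232. 396. 362.] (array([ 0.48954901, -0.01382547]), array([-2.35687637, -0.9432876 ,  2.36044152, 14.40373184]))
```

View pics/r_sc.png

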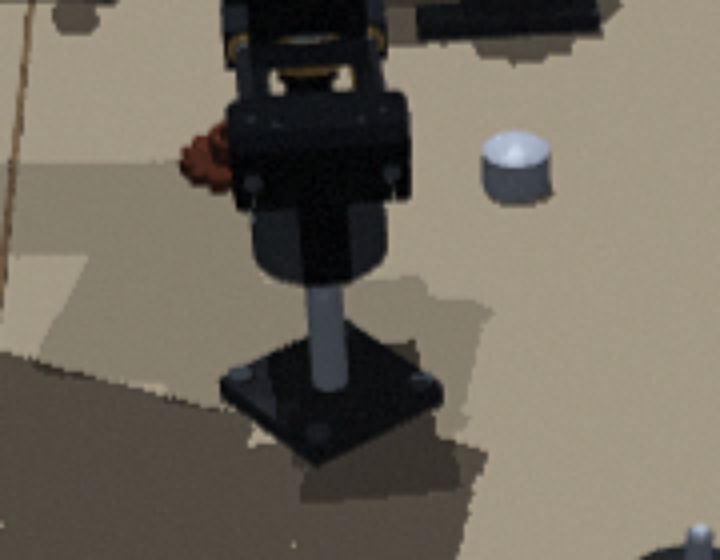

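The ring hangs centred over the shaft: ring axis at column 320, shaft axis extrapolating to about 319 at that height. Lowering it.

```bash
python3 -m inch '[0,0,0.2,0,0,0,0,0,0.37,0,0,0,0,0,0.37,0,0,0,0,0,0.37,0,0,0]'
python3 -m inch '[0,0,0.2,0,0,0,0,0,0.4,0,0,0,0,0,0.53,0,0,0,0,0,0.53,0,0,0,0,0,0.53,0,0,0]'
```

```text
time: 7.88
position: [0.49, -0.0141, 0.0857]
tool_rot: [1.0, 0.0, -0.001, -0.0]
ft_force: [-0.4, -0.1, -5.1]
grip_width: 0.0633
grip_force: 40.0
time: 8.3
position: [0.4903, -0.0143, 0.0438]
tool_rot: [1.0, 0.0, -0.0, -0.0]
ft_force: [-0.2, 0.3, -5.9]
grip_width: 0.0635
grip_force: 40.0
```

```bash
python3 -m inch '[0,0,0.03,0,0,0,0,0,0.05,0,0,0,0,0,0.05,0,0,0]'
python3 -m inch '[0,0,0,0,0,0,0,0,0,0,0,0,0,0,0,0,0,0,0,0,0,0,0,0,0,0,0,0,0,0]' 87
python3 -m inch '[0,0,-0.5,0,0,0,0,0,-1,0,0,0]' >/dev/null
python3 -m inch '[0,0,-1,0,0,0,0,0,-1,0,0,0]' >/dev/null
python3 -m inch '[-0.38,-1,0,0,0,0,-0.38,-1,0,0,0,0,-0.38,-1,0,0,0,0]'
python3 -m inch '[-0.38,-1,0,0,0,0,-0.38,-1,0,0,0,0,-0.38,-1,0,0,0,0]' >/dev/null
python3 -m inch '[-0.38,-1,0,0,0,0,-0.38,-1,0,0,0,0,-0.38,-1,0,0,0,0,-0.38,-1,0,0,0,0,-0.38,-1,0,0,0,0]' >/dev/null
python3 w.py ratchet,cap w2
python3 - <<'E'
from h import *
for n in ("side","top"):
    camera(n); d=cut_out(n,"ring")[0]; print(d["conf"],fit("ring",[(cal(n),np.array(d["bbox"]))],[.49,-.014],.012))
E
```

```text
time: 8.55
position: [0.4907, -0.0144, 0.0402]
tool_rot: [1.0, 0.0, 0.0, 0.0]
ft_force: [0.1, 0.5, -4.3]
grip_width: 0.0638
grip_force: 40.0
time: 8.97
position: [0.4907, -0.0144, 0.0402]
tool_rot: [1.0, 0.0, 0.001, 0.0]
ft_force: [0.1, 0.4, 0.2]
grip_width: 0.0847
grip_force: 0.0
time: 9.55
position: [0.4556, 0.0702, 0.2005]
tool_rot: [1.0, 0.002, -0.002, -0.001]
ft_force: [-0.6, -0.5, 0.4]
grip_width: 0.087
grip_force: 0.0
10.22 [0.3992 0.2254 0.1997] [[1.0, 0.0018, 0.0002], [0.0018, -1.0, -0.0006], [0.0002, 0.0006, -1.0]] [ 0.9 -0.3  0.3]
ratchet 0.76 [279. 126. 361. 207.] [0.4535 0.2303] [ 0.6  0.1 -0.6 -0.1]
cap 0.98 [353.   2. 397.  24.] [0.6072 0.1825] [ -1.6 -22.6   1.5   2.7]
0.72 (array([ 0.48713502, -0.0165872 ]), array([ 0.23478694, -0.27880705, -0.23927592,  0.26894349]))
0.67 (array([ 0.49435007, -0.01299477]), array([-2.44751827,  1.00140292,  2.85770476, -0.99484539]))
```

View pics/w2.png

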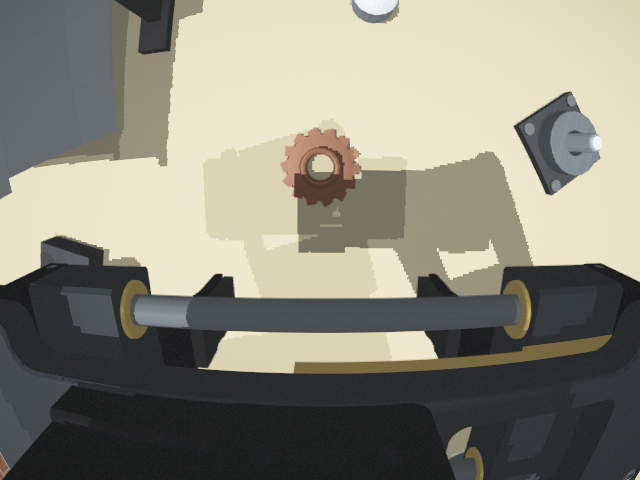

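The ratchet wheel is at (320,167), hub up; the ring is down on its plate at (575,140).

```bash
python3 -m inch '[0.68,-0.06,0.5,0,0,0,0.68,-0.06,0.7,0,0,0,0.68,-0.06,0.7,0,0,0]' >/dev/null
python3 -m inch '[0,0,0.7,0,0,0,0,0,0.7,0,0,0]' >/dev/null
python3 -m inch '[0,0,0.4,0,0,0,0,0,0.67,0,0,0,0,0,0.67,0,0,0,0,0,0.67,0,0,0]'
python3 -m inch '[0,0,0,0,0,0,0,0,0,0,0,0,0,0,0,0,0,0,0,0,0,0,0,0,0,0,0,0,0,0,0,0,0,0,0,0,0,0,0,0,0,0]' 25 40
```

```text
time: 11.32
position: [0.4526, 0.2299, 0.0338]
tool_rot: [1.0, -0.0, -0.001, 0.0]
ft_force: [-0.4, -0.0, 0.1]
grip_width: 0.0869
grip_force: 0.0
time: 11.9
position: [0.4536, 0.2305, 0.0345]
tool_rot: [1.0, 0.0, 0.0, -0.0]
ft_force: [-0.6, 0.3, -0.5]
grip_width: 0.0483
grip_force: 0.0
```

```bash
python3 -m inch '[0,0,0,0,0,0,0,0,0,0,0,0,0,0,0,0,0,0,0,0,0,0,0,0,0,0,0,0,0,0,0,0,0,0,0,0,0,0,0,0,0,0]' 25 40
python3 -m inch '[0,0,-0.56,0,0,0,0,0,-0.56,0,0,0]' >/dev/null
python3 -m inch '[0,0,-0.56,0,0,0,0,0,-0.56,0,0,0]' 
python3 -m inch '[0.11,0.76,0,0,0,0,0.11,0.76,0,0,0,0]' >/dev/null
python3 -m inch '[0.11,0.76,0,0,0,0,0.11,0.76,0,0,0,0]' >/dev/null
python3 -m inch '[0.11,0.76,0,0,0,0,0.11,0.76,0,0,0,0]' >/dev/null
python3 -m inch '[0.11,0.76,0,0,0,0,0.11,0.76,0,0,0,0,0.11,0.76,0,0,0,0,0.11,0.76,0,0,0,0,0.11,0.76,0,0,0,0]'
python3 - <<'E'
from h import *
a=camera("side")[:,:,::-1][130:270,190:370];cv2.imwrite("pics/t_sc.png",cv2.resize(a,None,fx=4,fy=4))
E
```

```text
time: 12.48
position: [0.4534, 0.2304, 0.0342]
tool_rot: [1.0, 0.0, -0.0, 0.0]
ft_force: [-0.1, 0.0, 1.0]
grip_width: 0.0343
grip_force: 40.0
time: 12.82
position: [0.4557, 0.2312, 0.1267]
tool_rot: [1.0, 0.0, 0.003, -0.001]
ft_force: [2.3, 0.1, -2.1]
grip_width: 0.0343
grip_force: 40.0
time: 13.73
position: [0.4879, -0.0122, 0.1235]
tool_rot: [1.0, -0.0, -0.001, -0.0]
ft_force: [-0.6, -0.4, -2.5]
grip_width: 0.0345
grip_force: 40.0
```

View pics/t_sc.png

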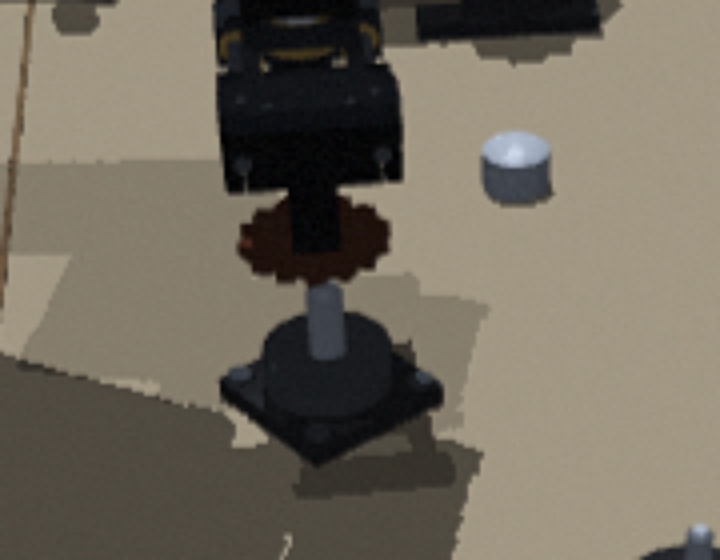

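The wheel is level over the shaft and roughly 1–2 mm low in x (wheel at column 314, shaft axis at about 319 at that height). I trim that and lower.

```bash
python3 -m inch '[0.02,0.02,0,0,0,0,0.02,0.02,0.15,0,0,0,0.02,0.02,0.25,0,0,0,0.02,0.02,0.25,0,0,0]'
python3 -m inch '[0,0,0.15,0,0,0,0,0,0.3,0,0,0,0,0,0.4,0,0,0,0,0,0.4,0,0,0,0,0,0.4,0,0,0]'
```

```text
time: 14.12
position: [0.489, -0.0132, 0.1024]
tool_rot: [1.0, 0.001, -0.002, -0.0]
ft_force: [-0.6, -0.2, -2.5]
grip_width: 0.0343
grip_force: 40.0
time: 14.53
position: [0.49, -0.014, 0.0715]
tool_rot: [1.0, 0.0, -0.001, -0.0]
ft_force: [-0.0, 0.2, -2.2]
grip_width: 0.0345
grip_force: 40.0
```

```bash
python3 -m inch '[0,0,0.03,0,0,0,0,0,0.045,0,0,0,0,0,0.045,0,0,0]'
python3 -m inch '[0,0,0,0,0,0,0,0,0,0,0,0,0,0,0,0,0,0,0,0,0,0,0,0,0,0,0,0,0,0]' 60
python3 -m inch '[0,0,-0.3,0,0,0,0,0,-0.83,0,0,0]' >/dev/null
python3 -m inch '[0,0,-0.83,0,0,0,0,0,-0.83,0,0,0]' 87 >/dev/null
python3 -m inch '[0.27,-0.82,0,0,0,0,0.27,-0.82,0,0,0,0]' >/dev/null
python3 -m inch '[0.27,-0.82,0,0,0,0,0.27,-0.82,0,0,0,0]' >/dev/null
python3 -m inch '[0.27,-0.82,0,0,0,0,0.27,-0.82,0,0,0,0,0.27,-0.82,0,0,0,0,0.27,-0.82,0,0,0,0,0.27,-0.82,0,0,0,0]' >/dev/null
python3 w.py cap,ratchet w3
python3 - <<'E'
from h import *
for n in ("side","top"):
    a=camera(n)
    d=cut_out(n,"ratchet")[0]; print(d["conf"],fit("ratchet",[(cal(n),np.array(d["bbox"]))],[.49,-.014],.034))
a=camera("side")[:,:,::-1][130:270,190:370];b=cv2.imread("pics/w3.png")[:280,160:520]
cv2.imwrite("pics/u.png",np.hstack([cv2.resize(a,(400,311)),cv2.resize(b,(400,311))]))
E
```

```text
time: 14.78
position: [0.4905, -0.0144, 0.0684]
tool_rot: [1.0, 0.0, 0.0, 0.0]
ft_force: [0.0, -0.2, -2.3]
grip_width: 0.0346
grip_force: 40.0
time: 15.2
position: [0.4906, -0.0144, 0.0684]
tool_rot: [1.0, 0.0, 0.0, 0.0]
ft_force: [-0.5, 0.6, -0.7]
grip_width: 0.0572
grip_force: 0.0
16.28 [0.5543 0.1822 0.1999] [[1.0, 0.0008, -0.0014], [0.0008, -1.0, -0.0006], [-0.0014, 0.0006, -1.0]] [-0.7 -0.5  0.9]
cap 0.68 [302. 142. 349. 191.] [0.6089 0.1824] [ 0.3  0.8 -0.3 -0.8]
ratchet 0.45 [523. 262. 542. 268.] [ 0.481  -0.0679] [-1.2 -1.7 34.  56.1]
0.91 (array([ 0.49079726, -0.01524295]), array([ 0.29660416,  0.23652855, -0.30063138, -0.18459967]))
0.58 (array([ 0.48906706, -0.01762886]), array([-1.69338813, -0.9107825 ,  1.74632404,  0.88164176]))
```

View pics/u.png

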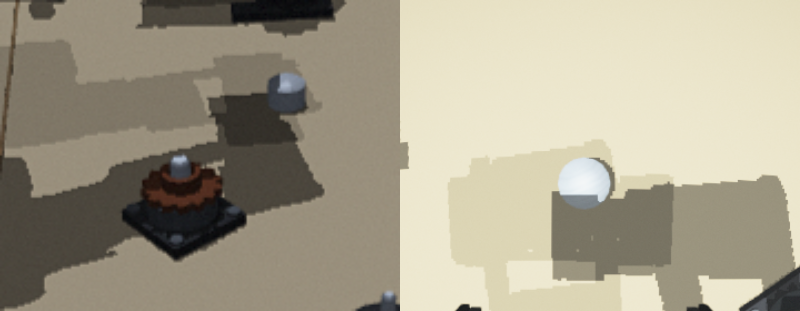

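The wheel sits down flat on the ring with the shaft end through its hub (left half, at (180,165)); the cap is at (585,183) in the right half.

```bash
python3 -m inch '[0.68,0,0.5,0,0,0,0.68,0,0.72,0,0,0,0.68,0,0.72,0,0,0]' 70 >/dev/null
python3 -m inch '[0,0,0.72,0,0,0,0,0,0.72,0,0,0]' >/dev/null
python3 -m inch '[0,0,0.4,0,0,0,0,0,0.7,0,0,0,0,0,0.7,0,0,0,0,0,0.7,0,0,0]'
python3 -m inch '[0,0,0,0,0,0,0,0,0,0,0,0,0,0,0,0,0,0,0,0,0,0,0,0,0,0,0,0,0,0,0,0,0,0,0,0,0,0,0,0,0,0,0,0,0,0,0,0,0,0,0,0,0,0,0,0,0,0,0,0]' 30 40
```

```text
time: 17.43
position: [0.6082, 0.1822, 0.0284]
tool_rot: [1.0, 0.0, -0.002, 0.0]
ft_force: [0.3, -0.0, 0.8]
grip_width: 0.0698
grip_force: 0.0
time: 18.27
position: [0.6099, 0.1825, 0.0299]
tool_rot: [1.0, 0.0, 0.0, 0.0]
ft_force: [-1.3, -0.2, 6.0]
grip_width: 0.0383
grip_force: 40.0
```

```bash
python3 -m inch '[0,0,-0.57,0,0,0,0,0,-0.57,0,0,0]' >/dev/null
python3 -m inch '[0,0,-0.57,0,0,0,0,0,-0.57,0,0,0]' 
python3 -m inch '[-0.5,0.82,0,0,0,0,-0.5,0.82,0,0,0,0,-0.5,0.82,0,0,0,0]' >/dev/null
python3 -m inch '[-0.5,0.82,0,0,0,0,-0.5,0.82,0,0,0,0,-0.5,0.82,0,0,0,0]' >/dev/null
python3 -m inch '[-0.5,0.82,0,0,0,0,-0.5,0.82,0,0,0,0,-0.5,0.82,0,0,0,0,-0.5,0.82,0,0,0,0,-0.5,0.82,0,0,0,0]'
python3 - <<'E'
from h import *
a=camera("side")[:,:,::-1][130:270,190:370];cv2.imwrite("pics/c_sc.png",cv2.resize(a,None,fx=4,fy=4))
E
```

```text
time: 18.6
position: [0.6125, 0.1831, 0.1246]
tool_rot: [1.0, 0.0, 0.004, -0.001]
ft_force: [1.9, 0.9, -0.8]
grip_width: 0.0388
grip_force: 40.0
time: 19.52
position: [0.4903, -0.0143, 0.1202]
tool_rot: [1.0, -0.0, 0.001, -0.0]
ft_force: [0.7, 0.6, -1.3]
grip_width: 0.0385
grip_force: 40.0
```

View pics/c_sc.png

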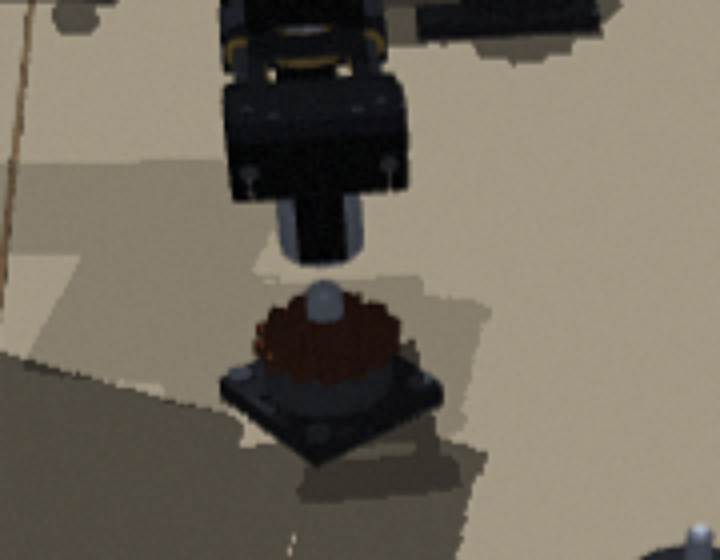

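The cap hangs level with its axis at column 320, above the shaft end (324, extrapolating to about 320 at cap height). Lowering.

```bash
python3 -m inch '[0,0,0.1,0,0,0,0,0,0.2,0,0,0,0,0,0.25,0,0,0,0,0,0.25,0,0,0]'
python3 -m inch '[0,0,0.08,0,0,0,0,0,0.15,0,0,0,0,0,0.15,0,0,0,0,0,0.15,0,0,0]'
```

```text
time: 19.9
position: [0.4887, -0.0135, 0.0987]
tool_rot: [1.0, 0.001, -0.001, -0.0]
ft_force: [0.1, 0.3, -2.7]
grip_width: 0.0389
grip_force: 40.0
time: 20.23
position: [0.4892, -0.0143, 0.0878]
tool_rot: [1.0, 0.0, -0.001, -0.0]
ft_force: [-0.5, 0.0, -2.5]
grip_width: 0.0388
grip_force: 40.0
```

```bash
python3 -m inch '[0,0,0.02,0,0,0,0,0,0.035,0,0,0,0,0,0.035,0,0,0]'
python3 -m inch '[0,0,0,0,0,0,0,0,0,0,0,0,0,0,0,0,0,0,0,0,0,0,0,0,0,0,0,0,0,0]' 65
python3 -m inch '[0,0,-0.3,0,0,0,0,0,-0.72,0,0,0]' >/dev/null
python3 -m inch '[0,0,-0.72,0,0,0,0,0,-0.72,0,0,0]' >/dev/null
python3 -m inch '[-0.3,0.88,0,0,0,0,-0.3,0.88,0,0,0,0,-0.3,0.88,0,0,0,0]' >/dev/null
python3 -m inch '[-0.3,0.88,0,0,0,0,-0.3,0.88,0,0,0,0,-0.3,0.88,0,0,0,0]' >/dev/null
python3 -m inch '[-0.3,0.88,0,0,0,0,-0.3,0.88,0,0,0,0,-0.3,0.88,0,0,0,0,-0.3,0.88,0,0,0,0,-0.3,0.88,0,0,0,0]' >/dev/null
python3 w.py sleeve,pin w4
python3 - <<'E'
from h import *
for n in ("side","top"):
    a=camera(n)
    d=cut_out(n,"cap")[0]; print(d["conf"],fit("cap",[(cal(n),np.array(d["bbox"]))],[.49,-.014],.056))
a=camera("side")[:,:,::-1][130:270,190:370];b=cv2.imread("pics/w4.png")[:280,160:520]
cv2.imwrite("pics/u2.png",np.hstack([cv2.resize(a,(400,311)),cv2.resize(b,(400,311))]))
E
```

```text
time: 20.48
position: [0.4897, -0.0144, 0.0859]
tool_rot: [1.0, 0.0, 0.0, 0.0]
ft_force: [0.7, -1.0, 0.8]
grip_width: 0.0386
grip_force: 40.0
time: 20.9
position: [0.4896, -0.0144, 0.0855]
tool_rot: [1.0, 0.0, 0.0, 0.0]
ft_force: [-0.7, 1.0, -0.8]
grip_width: 0.0618
grip_force: 0.0
22.15 [ 0.4173 -0.2245  0.2003] [[1.0, -0.0005, -0.0009], [-0.0005, -1.0, 0.0016], [-0.0009, -0.0016, -1.0]] [ 1.2  0.9 -0.4]
sleeve 0.96 [307. 146. 347. 187.] [ 0.4722 -0.2249] [-0.7  0.2  0.7 -0.2]
pin 0.89 [263.   0. 340.  31.] [ 0.6354 -0.2019] [ -2.5 -40.3   2.    1.5]
0.55 (array([ 0.48793723, -0.02287972]), array([-0.03228759,  0.15876421,  0.0327661 , -0.14970121]))
0.54 (array([ 0.48698323, -0.00596435]), array([ 0.23040801,  0.67520186, -0.23591712, -0.66778779]))
```

View pics/u2.png

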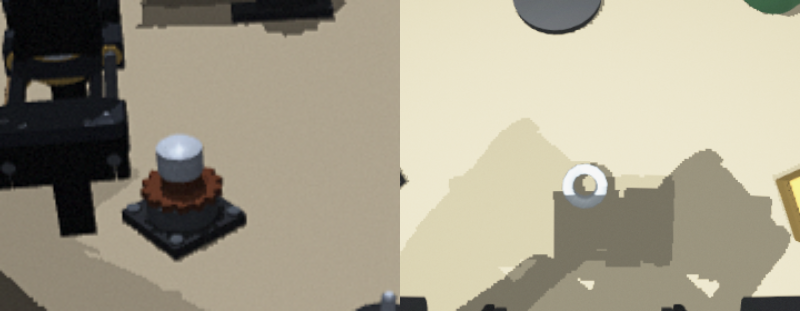

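The cap is seated on the hub (left half, at (180,155)); the sleeve is at (585,186) in the right half. Now I take the sleeve.

```bash
python3 -m inch '[0.68,0,0.5,0,0,0,0.68,0.01,0.72,0,0,0,0.68,0.01,0.72,0,0,0]' 65 >/dev/null
python3 -m inch '[0,0,0.72,0,0,0,0,0,0.72,0,0,0]' >/dev/null
python3 -m inch '[0,0,0.4,0,0,0,0,0,0.7,0,0,0,0,0,0.7,0,0,0,0,0,0.7,0,0,0]'
python3 -m inch '[0,0,0,0,0,0,0,0,0,0,0,0,0,0,0,0,0,0,0,0,0,0,0,0,0,0,0,0,0,0,0,0,0,0,0,0,0,0,0,0,0,0,0,0,0,0,0,0,0,0,0,0,0,0,0,0,0,0,0,0]' 25 40
python3 -m inch '[0,0,-0.9,0,0,0,0,0,-0.9,0,0,0,0,0,-0.9,0,0,0]' >/dev/null
python3 -m inch '[0,0,-0.9,0,0,0,0,0,-0.9,0,0,0,0,0,-0.9,0,0,0]' >/dev/null
python3 -m inch '[0.62,-0.12,0,0,0,0,0.62,-0.12,0,0,0,0]' >/dev/null
python3 -m inch '[0.62,-0.12,0,0,0,0,0.62,-0.12,0,0,0,0,0.62,-0.12,0,0,0,0,0.62,-0.12,0,0,0,0,0.62,-0.12,0,0,0,0]'
python3 w.py pin,pin w5
```

```text
time: 23.3
position: [0.4712, -0.2258, 0.029]
tool_rot: [1.0, 0.0, -0.001, -0.001]
ft_force: [0.6, 0.8, 0.2]
grip_width: 0.0651
grip_force: 0.0
time: 24.13
position: [0.4722, -0.2264, 0.0302]
tool_rot: [1.0, 0.0, 0.0, 0.0]
ft_force: [-0.2, 0.7, 6.9]
grip_width: 0.0337
grip_force: 40.0
time: 25.22
position: [0.5694, -0.2066, 0.1721]
tool_rot: [1.0, 0.0, -0.002, -0.001]
ft_force: [0.6, 0.2, -1.7]
grip_width: 0.0337
grip_force: 40.0
25.22 [ 0.5694 -0.2066  0.1721] [[1.0, 0.0003, -0.0034], [0.0003, -1.0, 0.0015], [-0.0034, -0.0015, -1.0]] [ 0.6  0.2 -1.7]
pin 0.79 [276. 105. 367. 195.] [ 0.6376 -0.2025] [-0.6 -0.5  0.6  0.5]
pin 0.62 [300.   0. 393.  45.] [ 0.7641 -0.2231] [  1.3 -34.4  -1.4   2.1]
pin 0.79 [276. 105. 367. 195.] [ 0.6376 -0.2025] [-0.6 -0.5  0.6  0.5]
pin 0.62 [300.   0. 393.  45.] [ 0.7641 -0.2231] [  1.3 -34.4  -1.4   2.1]
```

View pics/w5.png

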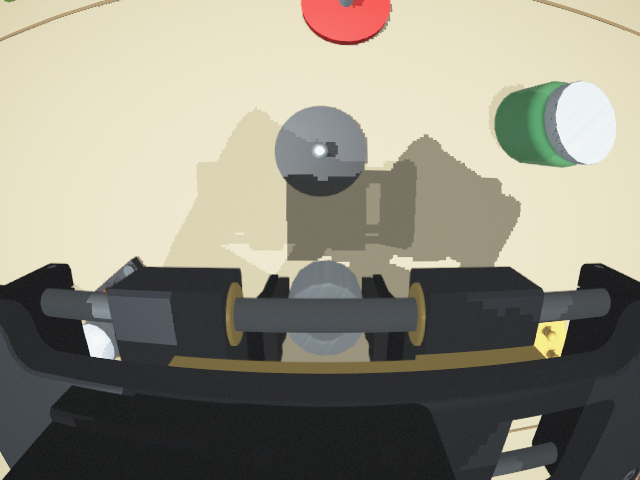

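The black foot is centred at (321,151) with the pin tip at (320,150), and the sleeve is held below. The jar stands well clear at the right.

Run:
```python
from h import *
o=get_obs();print(o["position"],Rn.from_quat(o["tool_rot"]).as_matrix()[2])
c=cal("wrist");im=camera("wrist")
s=im[130:175,300:345].astype(float).mean(2);m=s>195
ys,xs=np.nonzero(m);tip=np.array([xs.mean()+300,ys.mean()+130]);print(m.sum(),tip)
print("tip",least_squares(lambda v:project(c,np.array([[v[0],v[1],.051]]))[0]-tip,[.63,-.2],diff_step=1e-4).x)
ob=[(c,np.array(cut_out("wrist","pin")[0]["bbox"]))]
print(fit("pin",ob,[.63,-.2]))
camera("side");d=sorted(cut_out("side","pin"),key=lambda d:d["bbox"][0])[0]
print(fit("pin",[(cal("side"),np.array(d["bbox"]))],[.63,-.2]))
```

```text
[ 0.56984854 -0.20720681  0.17303845] [-1.50646083e-03 -6.67080210e-04 -9.99998643e-01]
82 [317.86585366 151.15853659]
tip [ 0.63719253 -0.20142984]
(array([ 0.63941195, -0.20307604]), array([-2.0662137 , -0.32050874,  1.99788595,  0.3372527 ]))
(array([ 0.63757957, -0.20350341]), array([-0.12417646,  0.29967447,  0.12279601, -0.2831662 ]))
```

```bash
python3 -m inch '[0.83,-0.05,0,0,0,0,0.83,-0.05,0.3,0,0,0,0.83,-0.05,0.85,0,0,0,0.83,-0.05,0.85,0,0,0,0.83,-0.05,0.85,0,0,0,0.83,-0.05,0.85,0,0,0]'
python3 - <<'E'
from h import *
print(get_obs()["position"])
a=camera("side")[:,:,::-1][190:330,280:460];cv2.imwrite("pics/s_sc.png",cv2.resize(a,None,fx=4,fy=4))
E
```

```text
time: 26.07
position: [0.6374, -0.2032, 0.1058]
tool_rot: [1.0, -0.0, -0.0, -0.0]
ft_force: [0.6, 0.1, -1.2]
grip_width: 0.0332
grip_force: 40.0
[ 0.63737356 -0.20324523  0.1058486 ]
```

View pics/s_sc.png

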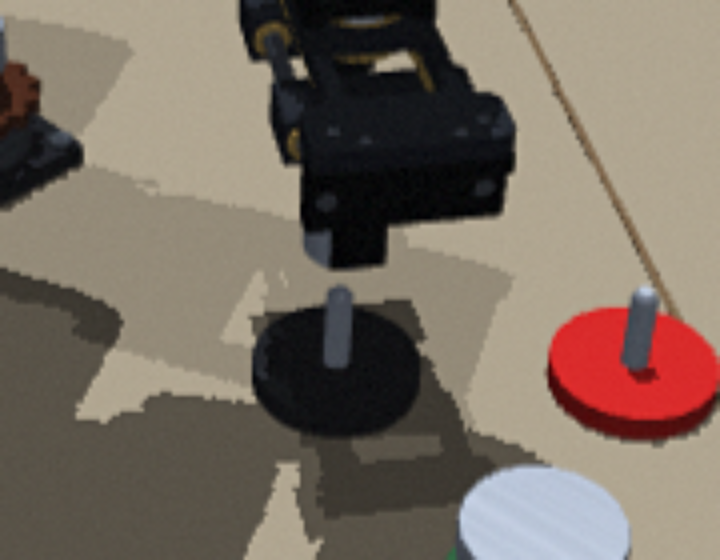

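The sleeve's axis (about column 342) lines up with the pin (341 at the tip), within a millimetre. Lowering.

```bash
python3 -m inch '[0,0,0.15,0,0,0,0,0,0.3,0,0,0,0,0,0.42,0,0,0,0,0,0.42,0,0,0,0,0,0.42,0,0,0]'
python3 -m inch '[0,0,0.1,0,0,0,0,0,0.2,0,0,0,0,0,0.3,0,0,0,0,0,0.34,0,0,0,0,0,0.34,0,0,0,0,0,0.34,0,0,0]'
```

```text
time: 26.53
position: [0.6367, -0.2028, 0.0708]
tool_rot: [1.0, 0.0, -0.001, -0.001]
ft_force: [-0.4, -0.9, -2.0]
grip_width: 0.0335
grip_force: 40.0
time: 27.03
position: [0.6374, -0.203, 0.0441]
tool_rot: [1.0, 0.0, -0.0, -0.0]
ft_force: [-0.3, 0.3, -2.3]
grip_width: 0.0335
grip_force: 40.0
```

```bash
python3 -m inch '[0,0,0.015,0,0,0,0,0,0.03,0,0,0,0,0,0.03,0,0,0]'
python3 -m inch '[0,0,0,0,0,0,0,0,0,0,0,0,0,0,0,0,0,0,0,0,0,0,0,0,0,0,0,0,0,0]' 60
python3 -m inch '[0,0,-0.2,0,0,0,0,0,-0.5,0,0,0,0,0,-0.9,0,0,0]' >/dev/null
python3 -m inch '[0,0,-0.9,0,0,0,0,0,-0.9,0,0,0,0,0,-0.9,0,0,0]' >/dev/null
python3 -m inch '[-0.8,0,0,0,0,0,-0.8,0,0,0,0,0,-0.8,0,0,0,0,0,-0.8,0,0,0,0,0,-0.8,0,0,0,0,0]'
python3 - <<'E'
from h import *
a=camera("side")[:,:,::-1][150:400,180:480];cv2.imwrite("pics/f.png",cv2.resize(a,(720,600)))
E
```

```text
time: 27.28
position: [0.6377, -0.2031, 0.0423]
tool_rot: [1.0, 0.0, 0.0, 0.0]
ft_force: [-0.5, 0.5, -1.5]
grip_width: 0.0332
grip_force: 40.0
time: 27.7
position: [0.6378, -0.2032, 0.0426]
tool_rot: [1.0, 0.0, 0.0, 0.0]
ft_force: [0.1, -0.0, -0.7]
grip_width: 0.0565
grip_force: 0.0
time: 28.62
position: [0.5743, -0.2035, 0.1864]
tool_rot: [1.0, -0.0, 0.001, 0.0]
ft_force: [0.4, 0.6, -0.1]
grip_width: 0.0602
grip_force: 0.0
```

View pics/f.png

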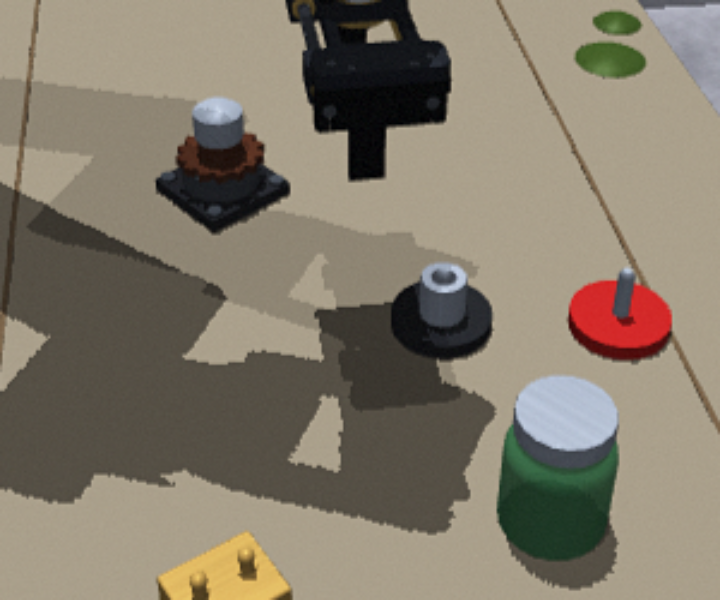

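The stack is complete at (218,165), and the sleeve is seated on the black foot at (442,300) with the pin visible inside it. The jar and block have not moved and the gripper is clear, so I hand in.

```bash
python3 -c "from rig import *; print(hand_in())"
```

```text
the job is handed in; nothing more can be done
None
```

I handed the job in after about 29 s of robot time: ring, ratchet wheel (hub up) and cap are stacked on the square plate's shaft and the sleeve is on the black foot's pin. All are let go, the jar and grease block were not touched, and the last side picture shows every part fully down, though the hand-in call returned no verdict.

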